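# Move the waiting medicines to the pick-up rack in queue order

### The job

The four finished medicines in the blue bins of the queue rack wait in the order of their patients, the first one at the end with the handle. Move them one at a time into the four free places of the white pick-up rack in the same order, the first one next to the dropper bottle already standing at that rack's handle end, and so on away from the handle. Set each down upright in the middle of its place without dropping it, and leave the dropper bottle where it stands.

Things in the scene. Friction and masses are not known exactly. Their poses are not given: they have to be found in the camera images.
- pickup_rack: Where they go: fixed white rack, 92 x 358 mm, turned any way. Origin: on the counter under the middle of the four free places; x across the row, y along it to the end with the arched handle (44 mm high, y = 217). Free places at y = 99, 33, -33, -99 mm, the taken one at 165; each 62 mm along the row, 86 across; floor 5 mm, 4 mm dividers to 32 mm, lips of the long sides to 10 mm above the counter.
- syrup_center (a point): Amber glass syrup bottle with a paper label and a narrow white cap: 42 mm across, straight to 47 mm up, 71 mm high in all, about 90 g. This point: its centre, half-way up; z up. Loose, upright near the middle of its bin, foot 9 mm above the counter.
- tablets_center (a point): White plastic tablet bottle with a paper label and a grey cap: 46 mm across, straight to 47 mm up, cap 41 mm across, 67 mm high in all, about 60 g. This point: its centre, half-way up; z up. Loose, upright near the middle of its bin, foot 9 mm above the counter.
- cream_center (a point): Squat white cream jar with a metal screw lid: 49 mm across, lid 51 mm across and 16 mm high, 58 mm high in all, about 90 g. This point: its centre, half-way up; z up. Loose, upright near the middle of its bin, foot 9 mm above the counter.
- carton_center (a point): Upright rectangular paper carton with a grey band: 34 mm (its x) by 46 mm (its y) by 69 mm high, about 50 g; at the start its 46 mm side lies along the row, within 7 degrees. This point: its centre, half-way up; z up. Loose, upright near the middle of its bin, foot 9 mm above the counter.
- bin_syrup: Fixed blue bin in the queue rack's row, where the amber syrup bottle starts. The four bins are alike, 66 mm apart, in any order; the rack is turned up to 46 degrees. 64 mm along the row, 86 across; sides towards its neighbours 27 mm high, the other two an 8 mm lip; floor 3 mm. Origin: centre of its underside, 6 mm above the counter; x across the row, y along it to the rack's handle end (arch 44 mm high, 51 mm past the last bin's centre).
- bin_tablets: Fixed blue bin in the queue rack's row, where the white tablet bottle starts. The four bins are alike, 66 mm apart, in any order; the rack is turned up to 46 degrees. 64 mm along the row, 86 across; sides towards its neighbours 27 mm high, the other two an 8 mm lip; floor 3 mm. Origin: centre of its underside, 6 mm above the counter; x across the row, y along it to the rack's handle end (arch 44 mm high, 51 mm past the last bin's centre).
- bin_cream: Fixed blue bin in the queue rack's row, where the squat cream jar starts. The four bins are alike, 66 mm apart, in any order; the rack is turned up to 46 degrees. 64 mm along the row, 86 across; sides towards its neighbours 27 mm high, the other two an 8 mm lip; floor 3 mm. Origin: centre of its underside, 6 mm above the counter; x across the row, y along it to the rack's handle end (arch 44 mm high, 51 mm past the last bin's centre).
- bin_carton: Fixed blue bin in the queue rack's row, where the carton starts. The four bins are alike, 66 mm apart, in any order; the rack is turned up to 46 degrees. 64 mm along the row, 86 across; sides towards its neighbours 27 mm high, the other two an 8 mm lip; floor 3 mm. Origin: centre of its underside, 6 mm above the counter; x across the row, y along it to the rack's handle end (arch 44 mm high, 51 mm past the last bin's centre).
- drops_center (a point): Small white dropper bottle with a pointed grey cap, 34 mm across, 75 mm high, loose, 30 g: an earlier patient's medicine, standing in the handle-end place of the pick-up rack, where it stays. This point: its centre, half-way up.
Things that resemble listed ones, but are neither listed nor needed, are in the scene too. Leave any red look-alike of the part that bears cream_center alone.

How it is judged:
By the outcome, as a careful person would: the job done as asked, in the order asked, and still so for the second after the job is handed in, with the robot touching nothing.
It also fails if it takes over 115 s, if anything falls off the work surface, if the arm or the gripper's body presses on something with over 40 N, if the wrist force passes 120 N, or if a joint passes its speed limit or range.

### The arm

A 6-joint arm with a two-finger parallel gripper is mounted at the origin on the work surface. World frame = base frame: x ahead of the robot, y to its left, z up, the work surface at z = 0. Lengths are in mm, angles in rad, forces in N, time in s.
With the tool pointing down it reaches from about 350 to 975 mm from the base axis. Payload 7.1 kg.
Tool frame: the origin (TCP) lies midway between the tips of the shut fingers; the grasp point (between the pads) lies ctrl.grip_point_offset behind it (ctrl.grip_point_offset is the distance from the TCP to the grasp point, in mm); z points along the fingers, y is the line along which they close (so a half turn about z gives the same grasp; the last joint's range is limited). The gripper opens to 88 mm and grips with 3 to 60 N. Pads are 20 mm wide; open, the fingers measure 115 mm over their backs; the gripper's body (75 mm by 178 mm) begins 61 mm behind the grasp point.
Start: joints at [-1.311, 0.423, 1.63, -0, 1.089, -0.019], TCP at [172.02, -600.844, 195.775] pointing down, gripper open.
Joint ranges: [-3, 3], [-0.9, 2.11], [0.09, 2.58], [-1.31, 4.45], [0.11, 2.69], [-2.54, 2.54]. Speed limits (rad/s): [2.39, 2.39, 3.01, 3.14, 3.14, 3.14].

### API

Orientations are given as a rotation vector (axis times angle).
In Python, from workcell import ctrl, get_image, close_job, finder gives the robot as it stands.
- The arm moves only by the tool servo_tool, never from a script. Its argument "deltas" is a list of rows, each a list of 2 entries, a list of its own where there are three numbers: the shift along the tool's x, y, z in mm, then the turn, a rotation vector about the tool's x, y, z in rad. A call has 1 to 5 rows; each row is the pose to reach, as a shift and turn from the pose commanded when the call began, along the tool's axes at that moment; what a row does not reach only later rows make up. A row lasts 1/12 s, in which the tool goes at most 41.7 mm and 7.16 degrees, less where a joint would pass 70% of its speed; a pose out of reach is approached as far as the arm can. A call with a gripper value outside its range is refused whole. "grip" is the closure, from -1 (fully open) to 1 (shut), so that 0 is half open, set as the call begins (left out, the last holds). The fingers move at their own pace and stop on an object; the grip force is fixed at half the most. Time passes only in rows, so rows that repeat a pose let the fingers close. It gives the time, the measured TCP pose, the force, the opening and the grip force at its end, in the units of the state.
- ctrl.get_obs(): the state, without advancing time (a new reading comes with each control period).
- get_image(name): name is "scene" or "top"; returns a dict with "frame" (420x560x3 uint8, blue, green, red), "depth" (420x560 float32, mm along the optical axis (not along the pixel's ray), 0 where there is no reading), "K" (3x3 intrinsics, pixels), "pose" (4x4, takes a point from camera to world coordinates). Camera axes: x right, y down, z forward; pixel columns grow to the right and rows downward; lengths in mm; the calibration is good to about 2 mm. A picture is of the moment at which its call begins.
- close_job(): hands the job in; it is judged then, once.
Trained networks look in a picture, given as the dict that the camera call returned (one of the last four; its "shot" number tells which), for a name from the list of things; names that differ only in an ending like _2 or _b are one class to them, and where a whole thing is asked for, a point or a joint stands for the part that bears it (a point fixed in the world has none). Each returns a list of dicts, best first, with "score" (0 to 1); they miss things now and then, are a little off and sometimes report something else, mostly with a low value. They report only what shows in the picture. A call takes as long as a camera call. They do not tell look-alikes from the thing itself.
- finder.search_frame(query, picture): "rect" ([centre column, centre row, width, height] as shares, 0 to 1, of the picture: columns of its width, rows of its height, round what is visible of it).
- finder.silhouettes(query, picture): "mask" (420x560 bool, what is visible of it) and "rect" ([centre column, centre row, width, height] as shares, 0 to 1, of the picture: columns of its width, rows of its height, round what is visible of it).
The state is a dict: "t": time; "qpos": joint angles; "qvel": joint speeds; "joint_torque": joint torques, N m; "ee_pos": TCP position; "orientation": TCP orientation; "ft_force": force on the tool from outside, world axes, zero at the start; "moment": the same for the moment, N m; "width": finger opening in mm; "grasp_force": force on a finger pad.
Only numpy, scipy, OpenCV 4.12 (cv2) and the standard library are available. Lean on these libraries where they do the work, as an engineer would, in place of code of your own. Each camera call takes 0.05 s, during which the arm holds its last target. There are 200 camera calls.

## Working session

There is one attempt and no reset: what is moved stays moved. The work goes in short steps, Python scripts to look and compute and a tool call to move; the robot and the scene stay as the last step left them, time stands still between calls to the robot, and variables do not carry over. Pictures are saved under pics/ and viewed, at most 14 in all, crops included, and the job is handed in when it is done.

Besides the shell and the picture viewer there is one more tool, called after "Emit:" as name(argument=value, ...), one argument or row to a line, values as JSON. servo_tool: Moves the arm, as the interface text tells. Its arguments: {"type":"object","properties":{"deltas":{"type":"array","items":{"type":"array"}},"grip":{"type":"number"}},"required":["deltas"]}

```bash
mkdir -p pics; python3 - <<'E'
from workcell import ctrl,get_image,finder
import cv2,numpy as np
print(ctrl.get_obs(),ctrl.grip_point_offset)
for n in("scene","top"):
    p=get_image(n);cv2.imwrite(f"pics/{n}0.png",p["frame"]);np.savez(f"pics/{n}0.npz",**{k:p[k] for k in("frame","depth","K","pose")})
    print(n,p["pose"].round(3).tolist(),p["K"].tolist())
    for q in["pickup_rack","syrup_center","tablets_center","cream_center","carton_center","bin_syrup","drops_center"]:
        for d in finder.search_frame(q,p):
            r=d["rect"];print(q,round(d["score"],2),[round(r[0]*560),round(r[1]*420),round(r[2]*560),round(r[3]*420)])
E
```

```text
{'t': 0.0, 'qpos': array([-1.31100287e+00,  4.23831717e-01,  1.63070158e+00, -2.70232817e-05,
        1.08859243e+00, -1.89965906e-02]), 'qvel': array([-0.00072713, -0.00126664,  0.00060536, -0.00164578,  0.00028242,
        0.00117123]), 'joint_torque': array([ 2.08313868e-04, -5.44619071e+01, -2.73666215e+01,  6.42258511e-02,
        2.27525382e-02, -1.32144755e-04]), 'ee_pos': array([ 171.85901731, -600.27812633,  195.00287558]), 'orientation': array([-3.10961282e+00, -4.36313987e-01,  3.26400395e-04]), 'ft_force': array([ 0.08594679,  0.25083629, -0.01331909]), 'moment': array([ 0.00306767,  0.05823168, -0.04723078]), 'grasp_force': 0.0, 'width': 87.86821497473926} 18.700000000000003
scene [[-0.199, 0.518, -0.832, 1255.301], [0.98, 0.119, -0.161, 115.564], [0.015, -0.847, -0.531, 551.105], [0.0, 0.0, 0.0, 1.0]] [[421.92243160167135, 0.0, 272.8808916117091], [0.0, 421.92243160167135, 203.07589772179713], [0.0, 0.0, 1.0]]
pickup_rack 0.68 [151, 200, 24, 30]
pickup_rack 0.56 [368, 240, 180, 51]
pickup_rack 0.2 [174, 214, 42, 27]
syrup_center 0.71 [205, 207, 25, 32]
tablets_center 0.65 [178, 202, 20, 34]
cream_center 0.96 [106, 206, 27, 37]
cream_center 0.78 [152, 200, 25, 28]
cream_center 0.76 [170, 178, 19, 25]
cream_center 0.57 [175, 214, 40, 24]
carton_center 0.95 [235, 209, 27, 39]
carton_center 0.28 [206, 206, 20, 32]
bin_syrup 0.69 [203, 220, 36, 23]
drops_center 0.76 [309, 233, 13, 33]
top [[0.005, -0.987, 0.158, 331.776], [-1.0, -0.006, -0.01, -11.523], [0.011, -0.158, -0.987, 1049.715], [0.0, 0.0, 0.0, 1.0]] [[454.1281144315812, 0.0, 274.56996312889333], [0.0, 454.1281144315812, 208.72464443788218], [0.0, 0.0, 1.0]]
pickup_rack 0.73 [186, 206, 162, 92]
tablets_center 0.77 [377, 204, 24, 25]
cream_center 0.89 [447, 190, 33, 25]
cream_center 0.58 [406, 258, 30, 23]
carton_center 0.6 [321, 203, 21, 19]
bin_syrup 0.93 [345, 206, 30, 40]
drops_center 0.73 [240, 185, 16, 14]
```

View pics/scene0.png

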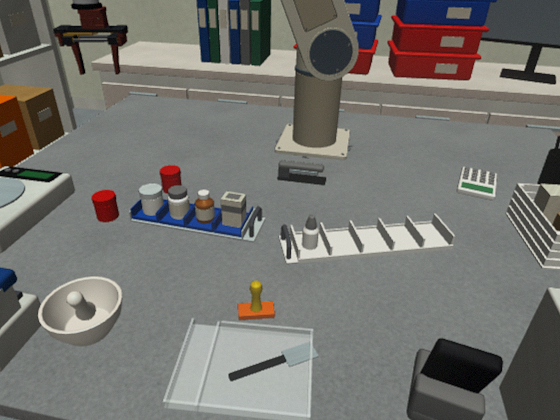

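View pics/top0.png

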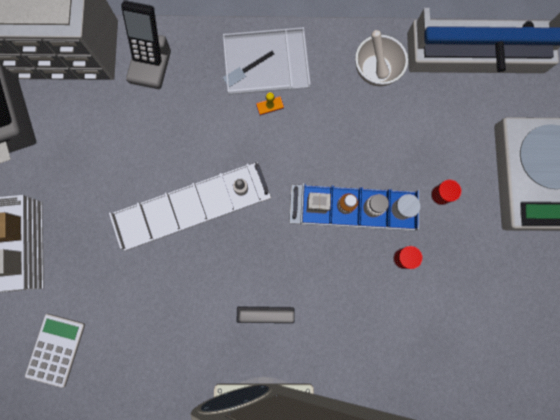

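The top view (row, then columns) gives the queue from its handle at col 296: carton (319,203), syrup (348,203), tablets (377,205), cream (408,206). The pick-up rack's handle is at (262,180) and the dropper is at (240,185). Two red look-alike jars stand at (449,191) and (410,258).

```bash
cat > h.py <<'E'
import numpy as np,cv2
def cloud(p):
    v,u=np.mgrid[0:420,0:560];d=p["depth"];K=p["K"]
    c=np.stack([(u-K[0,2])/K[0,0]*d,(v-K[1,2])/K[1,1]*d,d],-1)
    return c@p["pose"][:3,:3].T+p["pose"][:3,3]
E
python3 - <<'E'
from h import *
P={n:dict(np.load(f"pics/{n}0.npz")) for n in("top","scene")}
C={n:cloud(P[n]) for n in P}
for n in C:print(n,"table z",np.median(C[n][(C[n][...,2]>-20)&(C[n][...,2]<20)&(P[n]["depth"]>0)][:,2]))
t=C["top"];f=P["top"]["frame"].astype(int)
v,u=np.mgrid[0:420,0:560]
def reg(a,b,c,d):return (u>=a)&(u<=b)&(v>=c)&(v<=d)
# rough rack frames from top
def fit(pts,name):
    r=cv2.minAreaRect(pts.astype(np.float32)[:,:2]);print(name,"rect",r)
    return r
pw=reg(100,275,155,255)&(t[...,2]>15)&(t[...,2]<50)
fit(t[pw],"pick>15")
pb=reg(285,425,178,235)
hsv=cv2.cvtColor(P["top"]["frame"],cv2.COLOR_BGR2HSV)
blue=pb&(hsv[...,0]>100)&(hsv[...,0]<130)&(hsv[...,1]>120)
fit(t[blue],"blue")
fit(t[pb&(t[...,2]>4)],"queue all")
for n,(cu,cv_) in dict(carton=(319,202),syrup=(348,203),tablets=(377,205),cream=(408,206),drops=(240,185)).items():
    m=reg(cu-17,cu+17,cv_-17,cv_+17)&(t[...,2]>(38 if n!="x" else 0))
    zt=np.percentile(t[m][:,2],95);
    p=t[m];q=p[p[:,2]>zt-6];print(n,"zt",zt,"all>38",cv2.minAreaRect(p[:,:2].astype(np.float32)),"top",cv2.minAreaRect(q[:,:2].astype(np.float32)),len(q))
# scale crop
cr=P["top"]["frame"][150:265,100:430];cv2.imwrite("pics/crop.png",cv2.resize(cr,None,fx=2.4,fy=2.4,interpolation=cv2.INTER_CUBIC))
E
```

```text
top table z -0.857320212107652
scene table z -0.9571855873540471Traceback (most recent call last):
  File "<stdin>", line 13, in <module>
  File "<stdin>", line 10, in fit
cv2.error: OpenCV(4.12.0) /io/opencv/modules/imgproc/src/convhull.cpp:143: error: (-215:Assertion failed) total >= 0 && (depth == CV_32F || depth == CV_32S) in function 'convexHull'
```

```bash
cat > m.py <<'E'
from h import *
P={n:dict(np.load(f"pics/{n}0.npz")) for n in("top","scene")}
C={n:cloud(P[n]) for n in P}
t=C["top"]
v,u=np.mgrid[0:420,0:560]
def reg(a,b,c,d):return (u>=a)&(u<=b)&(v>=c)&(v<=d)
def R(p):
    r=cv2.minAreaRect(np.ascontiguousarray(p[:,:2],dtype=np.float32));return [np.round(x,1).tolist() for x in r]
pw=reg(100,275,155,255)
print("pick>15",R(t[pw&(t[...,2]>15)&(t[...,2]<50)]),"pick>4",R(t[pw&(t[...,2]>4)&(t[...,2]<50)]))
pb=reg(285,425,178,235)
hsv=cv2.cvtColor(P["top"]["frame"],cv2.COLOR_BGR2HSV)
blue=pb&(hsv[...,0]>100)&(hsv[...,0]<130)&(hsv[...,1]>120)
print("blue",R(t[blue&(t[...,2]<32)]),"queue",R(t[pb&(t[...,2]>4)]))
for n,(a,b) in dict(carton=(319,202),syrup=(348,203),tablets=(377,205),cream=(408,206),drops=(240,185)).items():
    m=reg(a-17,a+17,b-17,b+17)&(t[...,2]>38)
    p=t[m];zt=np.percentile(p[:,2],95);q=p[p[:,2]>zt-6]
    print(n,"zt",round(zt,1),"all>38",R(p),"top",R(q),len(q))
cr=P["top"]["frame"][150:265,100:430];cv2.imwrite("pics/crop.png",cv2.resize(cr,None,fx=2.4,fy=2.4,interpolation=cv2.INTER_CUBIC))
E
python3 m.py
```

```text
pick>15 [[505.9, 171.9], [86.3, 356.4], 20.5] pick>4 [[509.7, 174.4], [396.8, 229.2], 89.6]
blue [[507.0, -217.4], [260.6, 91.7], 87.0] queue [[488.1, -163.6], [193.5, 390.8], 19.4]
carton zt 80.4 all>38 [[423.5, -81.6], [54.6, 224.3], 66.3] top [[423.3, -81.2], [52.9, 223.9], 66.0] 306
syrup zt 80.9 all>38 [[436.4, -103.2], [51.0, 273.5], 38.2] top [[424.9, -102.0], [22.9, 259.7], 45.0] 106
tablets zt 77.9 all>38 [[425.9, -136.0], [45.6, 311.8], 34.1] top [[427.4, -135.1], [38.5, 311.7], 33.5] 253
cream zt 68.6 all>38 [[432.0, -170.1], [49.9, 371.8], 24.7] top [[411.7, -181.1], [49.6, 371.7], 32.8] 398
drops zt 79.2 all>38 [[455.1, 32.8], [255.3, 58.9], 6.8] top [[443.0, 20.7], [231.3, 13.1], 19.4] 36
```

View pics/crop.png

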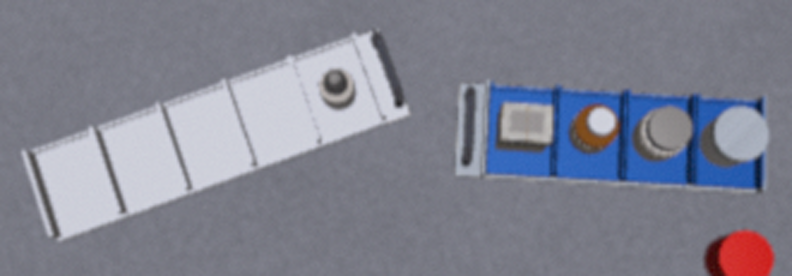

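The crop confirms the order carton, syrup, tablets, cream. The depth holes spoiled the rectangles, so I'm filtering them out and fitting the rack combs.

```bash
python3 - <<'E'
s=open("m.py").read().replace('t=C["top"]\n','t=C["top"].copy();t[(P["top"]["depth"]<=0)|(t[...,2]>120)]=[0,0,-99]\ns_=C["scene"];s_=s_[(P["scene"]["depth"]>0)]\n').replace("t[...,2]<32)","t[...,2]<32)&(t[...,2]>-50)")
s+='''
from scipy.optimize import minimize
# comb fits: divider-top points, both cameras, in rack frame
tt=t.reshape(-1,3)
def comb(pts,c0,a0,ys,half):
    def cost(x,full=0):
        c,s=np.cos(x[2]),np.sin(x[2]);d=pts[:,:2]-x[:2]
        X=d[:,0]*c+d[:,1]*s;Y=-d[:,0]*s+d[:,1]*c
        e=np.min(abs(Y[:,None]-ys),1);ex=np.maximum(abs(X)-half,0)
        if full:return X,Y,e
        return np.mean(np.minimum(e,10)**1.0)+np.mean(np.minimum(ex,10))
    best=min((minimize(cost,[c0[0]+i*np.cos(a0)-j*np.sin(a0),c0[1]+i*np.sin(a0)+j*np.cos(a0),a0],method="Nelder-Mead",options=dict(initial_simplex=None,maxiter=2000,xatol=.01,fatol=1e-4)) for i in(-5,0,5) for j in (-12,-6,0,6,12)),key=lambda r:r.fun)
    X,Y,e=cost(best.x,1);print("comb",best.x.round(3),best.fun.round(2),"Xrange",np.percentile(X,[1,99]).round(1),"n",len(X));return best.x
def inrect(p,lo,hi,zl,zh):return p[(p[:,0]>lo[0])&(p[:,0]<hi[0])&(p[:,1]>lo[1])&(p[:,1]<hi[1])&(p[:,2]>zl)&(p[:,2]<zh)]
import sys
for nm,src in(("top",tt),("scene",s_)):
    p=inrect(src,(330,-10),(560,400),16,36);print(nm,"pick",R(p),len(p))
    np.save(f"pics/pk_{nm}.npy",p)
    q=inrect(src,(350,-340),(530,-20),22,36);np.save(f"pics/q_{nm}.npy",q);print(nm,"queue",R(q),len(q))
'''
open("m.py","w").write(s)
E
python3 m.py
```

```text
pick>15 [[505.9, 171.9], [86.3, 356.4], 20.5] pick>4 [[509.7, 174.4], [396.8, 229.2], 89.6]
blue [[507.0, -217.4], [260.6, 91.7], 87.0] queue [[501.0, -205.3], [123.2, 297.5], 3.1]
carton zt 80.0 all>38 [[506.5, -118.2], [46.2, 34.8], 86.2] top [[506.8, -118.2], [44.0, 34.6], 88.7] 305
syrup zt 80.3 all>38 [[502.5, -191.5], [56.9, 40.5], 51.9] top [[507.4, -185.6], [22.1, 22.8], 87.8] 101
tablets zt 77.6 all>38 [[501.8, -247.0], [41.3, 44.0], 88.0] top [[502.6, -248.6], [38.2, 38.8], 87.6] 252
cream zt 68.4 all>38 [[499.2, -316.3], [49.5, 49.4], 18.8] top [[499.2, -316.7], [47.9, 49.4], 43.2] 398
drops zt 78.0 all>38 [[561.7, 46.9], [31.9, 69.5], 57.8] top [[546.2, 57.0], [13.1, 12.5], 63.4] 35
top pick [[505.2, 173.3], [85.9, 353.4], 20.6] 573
top queue [[484.0, -215.4], [278.1, 142.3], 66.0] 521
scene pick [[504.6, 171.8], [90.2, 355.8], 19.8] 919
scene queue [[485.7, -219.4], [289.4, 145.2], 67.7] 786
```

```bash
cat >> m.py <<'E'
ysp=np.array([-132,-66,0,66,132,198,217.])
ysq=np.array([-131,-66,0,66,131,])
sh=P["scene"];hs=cv2.cvtColor(sh["frame"],cv2.COLOR_BGR2HSV);cs=C["scene"]
bs=(hs[...,0]>100)&(hs[...,0]<130)&(hs[...,1]>120)&(sh["depth"]>0)
B={"top":t[blue&(t[...,2]>20)&(t[...,2]<38)],"scene":inrect(cs[bs],(430,-370),(570,-60),20,38)}
for nm in("top","scene"):
    p=np.load(f"pics/pk_{nm}.npy");p=p[p[:,2]>24];comb(p,(490,213),-2.79,ysp,42)
    print(len(B[nm]),R(B[nm]));comb(B[nm],(503,-217),-0.035,ysq,42)
# object tops in scene
for n,(x,y,z) in dict(carton=(506.8,-118,78),syrup=(507,-186,80),tablets=(502.6,-248.6,76),cream=(499,-316.7,67),drops=(546,57,80)).items():
    q=inrect(s_,(x-32,y-32),(x+32,y+32),z-4,z+6);print(n,R(q),len(q))
E
python3 m.py|tail -13
```

```text
scene pick [[504.6, 171.8], [90.2, 355.8], 19.8] 919
scene queue [[485.7, -219.4], [289.4, 145.2], 67.7] 786
comb [490.102 212.224  -2.785] 1.52 Xrange [-41.9  41.7] n 460
425 [[503.5, -217.2], [260.5, 84.5], 87.0]
comb [ 5.03014e+02 -2.18014e+02 -5.90000e-02] 1.98 Xrange [-41.8  41.3] n 425
comb [491.319 211.986  -2.783] 1.85 Xrange [-42.3  43.8] n 565
371 [[505.7, -218.1], [264.1, 86.9], 88.5]
comb [ 5.07175e+02 -2.17099e+02 -2.40000e-02] 1.79 Xrange [-36.3  41.8] n 371
carton [[505.8, -117.9], [46.5, 36.9], 84.4] 193
syrup [[507.5, -184.9], [24.2, 21.8], 13.9] 59
tablets [[501.9, -248.8], [37.5, 39.9], 51.6] 142
cream [[498.5, -317.9], [50.0, 48.0], 57.6] 209
drops [[547.2, 58.0], [9.5, 9.7], 58.9] 17
```

```bash
cat > d.py <<'E'
import sys,numpy as np
from scipy.spatial.transform import Rotation as Ro
from workcell import ctrl
o=ctrl.get_obs();R=Ro.from_rotvec(o["orientation"]);y=R.as_matrix()[:,1]
print("t",round(o["t"],2),"pos",o["ee_pos"].round(1),"yaw_y",np.degrees(np.arctan2(y[1],y[0])).round(2),"w",round(o["width"],1),"gf",round(o["grasp_force"],1),"F",o["ft_force"].round(1))
def go(x,yy,z,a):
    a=np.radians(a);Y=np.array([np.cos(a),np.sin(a),0]);Z=np.array([0,0,-1.]);T=Ro.from_matrix(np.stack([np.cross(Y,Z),Y,Z],1))
    print("shift",R.inv().apply(np.array([x,yy,z])-o["ee_pos"]).round(1),"turn",(R.inv()*T).as_rotvec().round(4))
v=list(map(float,sys.argv[1:]))
for i in range(0,len(v),4):go(*v[i:i+4])
E
python3 d.py 506.3 -118 130 -3
```

```text
t 0.8 pos [ 172.  -600.9  195.8] yaw_y -74.03 w 87.9 gf 0.0 F [-0.4  1.5  0.1]
shift [ 454.2 -372.3   65.8] turn [ 1.0000e-04  0.0000e+00 -1.2397e+00]
```

Emit:
servo_tool(
  deltas=[
    [[30,-25,4],[0,0,0]],
    [[60,-50,9],[0,0,0]],
    [[91,-74,13],[0,0,0]],
    [[121,-99,18],[0,0,0]],
    [[151,-124,22],[0,0,0]],
  ],
  grip=-1,
)

```text
t: 1.22
ee_pos: [283.7, -438.6, 173.6]
orientation: [3.111, 0.435, 0.0]
ft_force: [1.5, 0.3, 0.0]
width: 87.7
grasp_force: 0.0
```

Emit:
servo_tool(
  deltas=[
    [[30,-25,4],[0,0,0]],
    [[60,-50,9],[0,0,0]],
    [[91,-74,13],[0,0,0]],
    [[121,-99,18],[0,0,0]],
    [[151,-124,22],[0,0,0]],
  ],
)

```text
t: 1.63
ee_pos: [395.0, -277.8, 151.8]
orientation: [3.111, 0.436, 0.001]
ft_force: [1.0, -1.2, 0.7]
width: 87.7
grasp_force: 0.0
```

Emit:
servo_tool(
  deltas=[
    [[30,-25,4],[0,0,0]],
    [[60,-50,9],[0,0,0]],
    [[91,-74,13],[0,0,0]],
    [[121,-99,18],[0,0,0]],
    [[151,-124,22],[0,0,0]],
  ],
)

```text
t: 2.05
ee_pos: [506.1, -116.7, 129.7]
orientation: [3.111, 0.437, 0.001]
ft_force: [-0.0, -0.5, 0.3]
width: 87.8
grasp_force: 0.0
```

Emit:
servo_tool(
  deltas=[
    [[0,0,0],[0,0,-0.12]],
    [[0,0,0],[0,0,-0.24]],
    [[0,0,0],[0,0,-0.37]],
    [[0,0,0],[0,0,-0.5]],
    [[0,0,0],[0,0,-0.62]],
  ],
)

```text
t: 2.47
ee_pos: [505.3, -118.3, 129.8]
orientation: [2.828, 1.367, 0.0]
ft_force: [-0.0, 0.4, -0.6]
width: 87.6
grasp_force: 0.0
```

Emit:
servo_tool(
  deltas=[
    [[0,0,0],[0,0,-0.12]],
    [[0,0,0],[0,0,-0.24]],
    [[0,0,0],[0,0,-0.37]],
    [[0,0,0],[0,0,-0.5]],
    [[0,0,0],[0,0,-0.62]],
  ],
)

```text
t: 2.88
ee_pos: [505.3, -118.6, 129.9]
orientation: [2.282, 2.158, 0.0]
ft_force: [-0.9, 0.2, 0.9]
width: 87.9
grasp_force: 0.0
```

```bash
python3 d.py 506.3 -118 130 -3 506.3 -118 20 -3
```

```text
t 2.88 pos [ 505.3 -118.6  129.9] yaw_y -3.2 w 87.9 gf 0.0 F [-0.9  0.2  0.9]
shift [ 0.6  1.  -0.1] turn [ 0.0002  0.     -0.0035]
shift [  0.6   1.  109.9] turn [ 0.0002  0.     -0.0035]
```

Emit:
servo_tool(
  deltas=[
    [[0.6,1,30],[0,0,0]],
    [[0.6,1,60],[0,0,0]],
    [[0.6,1,90],[0,0,0]],
    [[0.6,1,110],[0,0,0]],
    [[0.6,1,110],[0,0,0]],
  ],
)

```text
t: 3.3
ee_pos: [503.4, -117.3, 16.4]
orientation: [-2.285, -2.148, 0.005]
ft_force: [-1.5, -0.1, -0.2]
width: 87.7
grasp_force: 0.0
```

Emit:
servo_tool(
  deltas=[
    [[0,0,0],[0,0,0]],
    [[0,0,0],[0,0,0]],
    [[0,0,0],[0,0,0]],
    [[0,0,0],[0,0,0]],
    [[0,0,0],[0,0,0]],
  ],
  grip=1,
)

```text
t: 3.72
ee_pos: [507.0, -118.2, 21.0]
orientation: [2.288, 2.15, 0.002]
ft_force: [-0.3, 0.1, 0.3]
width: 57.9
grasp_force: 0.0
```

Emit:
servo_tool(
  deltas=[
    [[0,0,0],[0,0,0]],
    [[0,0,0],[0,0,0]],
    [[0,0,0],[0,0,0]],
    [[0,0,0],[0,0,0]],
    [[0,0,0],[0,0,0]],
  ],
)

```text
t: 4.13
ee_pos: [506.3, -118.0, 19.9]
orientation: [2.289, 2.152, 0.0]
ft_force: [-1.9, 0.6, 3.0]
width: 33.6
grasp_force: 30.0
```

Emit:
servo_tool(
  deltas=[
    [[0,0,-5],[0,0,0]],
    [[0,0,-30],[0,0,0]],
    [[0,0,-60],[0,0,0]],
    [[0,0,-90],[0,0,0]],
    [[0,0,-110],[0,0,0]],
  ],
)

```text
t: 4.55
ee_pos: [506.9, -118.2, 132.3]
orientation: [2.288, 2.15, 0.002]
ft_force: [0.9, 0.1, 0.0]
width: 34.1
grasp_force: 30.0
```

```bash
python3 d.py 525.3 119.4 130 20.5; python3 - <<'E'
from workcell import get_image
import cv2
p=get_image("scene");cv2.imwrite("pics/s1.png",cv2.resize(p["frame"][100:290,100:480],None,fx=2,fy=2))
E
```

```text
t 4.55 pos [ 506.9 -118.2  132.3] yaw_y -3.55 w 34.1 gf 30.0 F [0.9 0.1 0. ]
shift [238.3   3.7   2.2] turn [ 0.0018  0.0008 -0.4198]
```

View pics/s1.png

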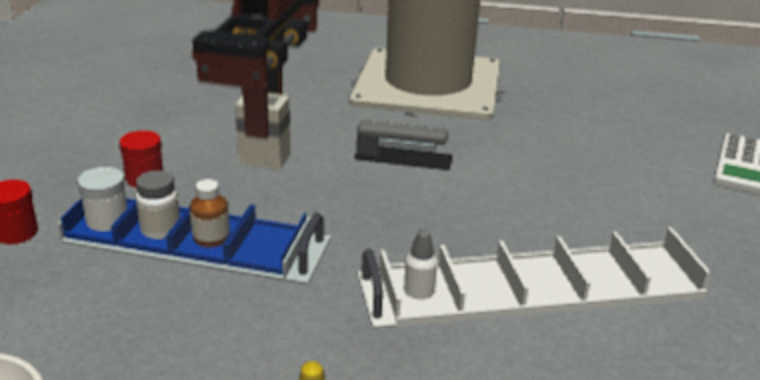

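Carton is lifted upright, about (265,130) in the crop, and the remaining bottles and the dropper are undisturbed.

Emit:
servo_tool(
  deltas=[
    [[30,0.5,1],[0,0,0]],
    [[70,1,2],[0,0,0]],
    [[110,2,2],[0,0,0]],
    [[150,2.5,2],[0,0,0]],
    [[180,3,2],[0,0,0]],
  ],
)

```text
t: 5.02
ee_pos: [520.0, 63.9, 127.7]
orientation: [-2.289, -2.152, -0.0]
ft_force: [0.0, -0.2, -0.2]
width: 34.1
grasp_force: 30.0
```

Emit:
servo_tool(
  deltas=[
    [[25,0.7,0],[0,0,-0.08]],
    [[45,0.7,0],[0,0,-0.17]],
    [[58,0.7,0],[0,0,-0.26]],
    [[58,0.7,0],[0,0,-0.35]],
    [[58,0.7,0],[0,0,-0.42]],
  ],
)

```text
t: 5.43
ee_pos: [524.3, 120.3, 127.4]
orientation: [-1.782, -2.587, 0.001]
ft_force: [-0.5, 0.3, -0.6]
width: 33.8
grasp_force: 30.0
```

Emit:
servo_tool(
  deltas=[
    [[0,0,0],[0,0,0]],
    [[0,0,0],[0,0,0]],
    [[0,0,0],[0,0,0]],
  ],
)

```text
t: 5.68
ee_pos: [524.5, 119.1, 127.6]
orientation: [-1.793, -2.579, 0.0]
ft_force: [-0.2, 0.5, 0.3]
width: 33.7
grasp_force: 30.0
```

```bash
python3 d.py 525.3 119.4 40 20.5
```

```text
t 5.68 pos [524.5 119.1 127.6] yaw_y 20.38 w 33.7 gf 30.0 F [-0.2  0.5  0.3]
shift [-0.1  0.9 87.6] turn [-0.0003 -0.0001 -0.0022]
```

Emit:
servo_tool(
  deltas=[
    [[0,0.9,20],[0,0,0]],
    [[0,0.9,45],[0,0,0]],
    [[0,0.9,65],[0,0,0]],
    [[0,0.9,80],[0,0,0]],
    [[0,0.9,88],[0,0,0]],
  ],
)

```text
t: 6.1
ee_pos: [524.3, 119.1, 37.9]
orientation: [-1.792, -2.578, 0.003]
ft_force: [-0.5, 0.2, 0.1]
width: 34.2
grasp_force: 30.0
```

Emit:
servo_tool(
  deltas=[
    [[0,0,7],[0,0,0]],
    [[0,0,14],[0,0,0]],
    [[0,0,19],[0,0,0]],
    [[0,0,22.5],[0,0,0]],
    [[0,0,22.5],[0,0,0]],
  ],
)

```text
t: 6.52
ee_pos: [525.4, 119.6, 17.0]
orientation: [-1.791, -2.581, 0.0]
ft_force: [-0.0, -1.2, -0.1]
width: 33.9
grasp_force: 30.0
```

Emit:
servo_tool(
  deltas=[
    [[0,0,0],[0,0,0]],
    [[0,0,0],[0,0,0]],
  ],
)

```text
t: 6.68
ee_pos: [525.8, 119.7, 17.7]
orientation: [1.79, 2.581, 0.001]
ft_force: [1.2, 0.5, -0.2]
width: 33.8
grasp_force: 30.0
```

```bash
python3 d.py 525.3 119.4 16 20.5
```

```text
t 6.68 pos [525.8 119.7  17.7] yaw_y 20.51 w 33.8 gf 30.0 F [ 1.2  0.5 -0.2]
shift [-0.1 -0.6  1.7] turn [0.0008 0.0001 0.0002]
```

Emit:
servo_tool(
  deltas=[
    [[0,-0.5,0.5],[0,0,0]],
    [[0,-0.5,1],[0,0,0]],
    [[0,-0.5,1.5],[0,0,0]],
    [[0,-0.5,1.5],[0,0,0]],
    [[0,-0.5,1.5],[0,0,0]],
  ],
)

```text
t: 7.1
ee_pos: [525.1, 119.5, 15.9]
orientation: [1.79, 2.581, 0.0]
ft_force: [-0.2, 0.5, 1.9]
width: 34.0
grasp_force: 30.0
```

Emit:
servo_tool(
  deltas=[
    [[0,0,0],[0,0,0]],
    [[0,0,0],[0,0,0]],
    [[0,0,0],[0,0,0]],
    [[0,0,0],[0,0,0]],
    [[0,0,0],[0,0,0]],
  ],
  grip=-0.4,
)

```text
t: 7.52
ee_pos: [525.0, 119.4, 15.8]
orientation: [-1.79, -2.581, 0.0]
ft_force: [-0.1, 0.3, 0.5]
width: 60.8
grasp_force: 0.0
```

Emit:
servo_tool(
  deltas=[
    [[0,0,-10],[0,0,0]],
    [[0,0,-30],[0,0,0]],
    [[0,0,-60],[0,0,0]],
    [[0,0,-90],[0,0,0]],
    [[0,0,-114],[0,0,0]],
  ],
)

```text
t: 7.93
ee_pos: [525.4, 119.5, 132.4]
orientation: [1.79, 2.581, 0.002]
ft_force: [0.3, 0.3, -0.6]
width: 61.3
grasp_force: 0.0
```

```bash
python3 d.py 507.4 -185.3 130 -3
```

```text
t 7.93 pos [525.4 119.5 132.4] yaw_y 20.51 w 61.3 gf 0.0 F [ 0.3  0.3 -0.6]
shift [-279.2 -123.6    2.3] turn [ 1.300e-03 -1.000e-04  4.103e-01]
```

Emit:
servo_tool(
  deltas=[
    [[-36,-16,1],[0,0,0]],
    [[-72,-32,1],[0,0,0]],
    [[-108,-48,1],[0,0,0]],
    [[-144,-64,1],[0,0,0]],
    [[-180,-80,1],[0,0,0]],
  ],
  grip=-1,
)

```text
t: 8.35
ee_pos: [512.9, -78.8, 129.8]
orientation: [1.789, 2.581, 0.001]
ft_force: [0.8, -0.4, -0.5]
width: 87.1
grasp_force: 0.0
```

Emit:
servo_tool(
  deltas=[
    [[-33,-14,0],[0,0,0.08]],
    [[-63,-28,0],[0,0,0.17]],
    [[-85,-37,0],[0,0,0.26]],
    [[-99,-43.6,0],[0,0,0.35]],
    [[-99,-43.6,0],[0,0,0.41]],
  ],
)

```text
t: 8.77
ee_pos: [507.0, -188.2, 129.7]
orientation: [2.285, 2.153, 0.0]
ft_force: [0.5, 0.8, 0.5]
width: 87.7
grasp_force: 0.0
```

Emit:
servo_tool(
  deltas=[
    [[0,0,0],[0,0,0]],
    [[0,0,0],[0,0,0]],
    [[0,0,0],[0,0,0]],
  ],
)

```text
t: 9.02
ee_pos: [507.0, -184.8, 129.1]
orientation: [2.276, 2.166, 0.0]
ft_force: [-1.3, 0.7, -0.3]
width: 87.8
grasp_force: 0.0
```

```bash
python3 d.py 507.4 -185.3 20 -3;python3 - <<'E'
from workcell import get_image
import cv2
p=get_image("scene");cv2.imwrite("pics/s2.png",cv2.resize(p["frame"][100:290,100:480],None,fx=2,fy=2))
E
```

```text
t 9.02 pos [ 507.  -184.8  129.1] yaw_y -2.84 w 87.8 gf 0.0 F [-1.3  0.7 -0.3]
shift [ -0.5   0.4 109.1] turn [0.0002 0.     0.0027]
```

View pics/s2.png

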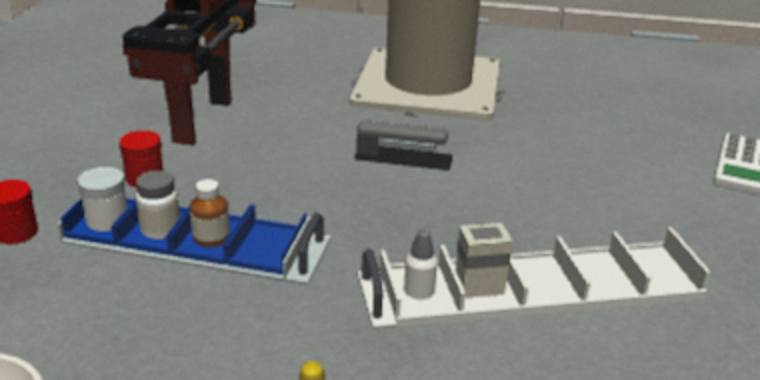

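The carton stands upright in the first free place at (485,260), next to the dropper. Next is the syrup.

Emit:
servo_tool(
  deltas=[
    [[-0.5,0.4,30],[0,0,0]],
    [[-0.5,0.4,60],[0,0,0]],
    [[-0.5,0.4,85],[0,0,0]],
    [[-0.5,0.4,101],[0,0,0]],
    [[-0.5,0.4,109],[0,0,0]],
  ],
)

```text
t: 9.48
ee_pos: [506.1, -184.4, 17.7]
orientation: [-2.274, -2.163, 0.002]
ft_force: [-0.2, 0.5, 0.3]
width: 87.9
grasp_force: 0.0
```

Emit:
servo_tool(
  deltas=[
    [[0,0,0],[0,0,0]],
    [[0,0,0],[0,0,0]],
    [[0,0,0],[0,0,0]],
    [[0,0,0],[0,0,0]],
    [[0,0,0],[0,0,0]],
  ],
  grip=1,
)

```text
t: 9.9
ee_pos: [508.2, -186.0, 20.9]
orientation: [2.277, 2.162, 0.001]
ft_force: [-0.7, -0.4, -0.3]
width: 57.6
grasp_force: 0.0
```

Emit:
servo_tool(
  deltas=[
    [[0,0,0],[0,0,0]],
    [[0,0,0],[0,0,0]],
    [[0,0,0],[0,0,0]],
    [[0,0,0],[0,0,0]],
    [[0,0,0],[0,0,0]],
  ],
)

```text
t: 10.32
ee_pos: [507.6, -185.8, 20.2]
orientation: [2.278, 2.163, 0.0]
ft_force: [-0.3, -0.2, 6.4]
width: 40.9
grasp_force: 30.0
```

Emit:
servo_tool(
  deltas=[
    [[0,0,-5],[0,0,0]],
    [[0,0,-30],[0,0,0]],
    [[0,0,-65],[0,0,0]],
    [[0,0,-95],[0,0,0]],
    [[0,0,-110],[0,0,0]],
  ],
)

```text
t: 10.73
ee_pos: [508.8, -186.2, 133.2]
orientation: [2.276, 2.16, 0.003]
ft_force: [0.6, 0.0, -0.5]
width: 40.7
grasp_force: 30.0
```

```bash
python3 d.py 502.2 181.2 130 20.5
```

```text
t 10.73 pos [ 508.8 -186.2  133.2] yaw_y -2.98 w 40.7 gf 30.0 F [ 0.6  0.  -0.5]
shift [366.6 -25.7   2.6] turn [ 0.0034  0.002  -0.4098]
```

Emit:
servo_tool(
  deltas=[
    [[30,-2,1],[0,0,0]],
    [[70,-5,2],[0,0,0]],
    [[110,-8,2.5],[0,0,0]],
    [[150,-10.5,2.5],[0,0,0]],
    [[190,-13.3,2.5],[0,0,0]],
  ],
)

```text
t: 11.15
ee_pos: [503.4, 6.3, 127.5]
orientation: [-2.279, -2.162, -0.0]
ft_force: [0.9, 0.4, -1.5]
width: 40.6
grasp_force: 30.0
```

Emit:
servo_tool(
  deltas=[
    [[40,-2.8,0],[0,0,-0.08]],
    [[80,-5.6,0],[0,0,-0.17]],
    [[120,-8.4,0],[0,0,-0.26]],
    [[155,-11,0],[0,0,-0.35]],
    [[176.6,-12.4,0],[0,0,-0.41]],
  ],
)

```text
t: 11.57
ee_pos: [500.3, 184.9, 127.5]
orientation: [-1.782, -2.587, -0.001]
ft_force: [0.2, -0.9, -0.8]
width: 40.7
grasp_force: 30.0
```

Emit:
servo_tool(
  deltas=[
    [[0,0,0],[0,0,0]],
    [[0,0,0],[0,0,0]],
    [[0,0,0],[0,0,0]],
    [[0,0,0],[0,0,0]],
  ],
)

```text
t: 11.9
ee_pos: [500.5, 180.6, 127.2]
orientation: [-1.793, -2.579, 0.001]
ft_force: [0.1, 0.3, -1.8]
width: 40.8
grasp_force: 30.0
```

```bash
python3 d.py 502.2 181.2 40 20.5
```

```text
t 11.9 pos [500.5 180.6 127.2] yaw_y 20.4 w 40.8 gf 30.0 F [ 0.1  0.3 -1.8]
shift [ 0.   1.8 87.2] turn [-0.0007  0.0002 -0.0017]
```

Emit:
servo_tool(
  deltas=[
    [[0,1.8,20],[0,0,0]],
    [[0,1.8,45],[0,0,0]],
    [[0,1.8,65],[0,0,0]],
    [[0,1.8,80],[0,0,0]],
    [[0,1.8,87],[0,0,0]],
  ],
)

```text
t: 12.32
ee_pos: [501.3, 180.6, 38.4]
orientation: [-1.793, -2.578, 0.004]
ft_force: [-0.1, 0.2, -1.0]
width: 40.8
grasp_force: 30.0
```

Emit:
servo_tool(
  deltas=[
    [[0,0,7],[0,0,0]],
    [[0,0,14],[0,0,0]],
    [[0,0,18],[0,0,0]],
    [[0,0,21],[0,0,0]],
    [[0,0,22],[0,0,0]],
  ],
)

```text
t: 12.73
ee_pos: [502.6, 182.4, 18.3]
orientation: [1.791, 2.581, 0.0]
ft_force: [0.3, -0.0, -0.4]
width: 40.5
grasp_force: 30.0
```

Emit:
servo_tool(
  deltas=[
    [[0,0,0],[0,0,0]],
    [[0,0,0],[0,0,0]],
    [[0,0,0],[0,0,0]],
  ],
)

```text
t: 12.98
ee_pos: [502.7, 182.6, 18.7]
orientation: [1.79, 2.581, 0.001]
ft_force: [-0.1, 1.0, -0.8]
width: 40.9
grasp_force: 30.0
```

```bash
python3 d.py 502.2 181.2 16.2 20.5
```

```text
t 12.98 pos [502.7 182.6  18.7] yaw_y 20.52 w 40.9 gf 30.0 F [-0.1  1.  -0.8]
shift [-1.1 -1.   2.5] turn [0.0007 0.     0.0004]
```

Emit:
servo_tool(
  deltas=[
    [[-1,-1,0.5],[0,0,0]],
    [[-1,-1,1],[0,0,0]],
    [[-1,-1,1.8],[0,0,0]],
    [[-1,-1,2.4],[0,0,0]],
    [[-1,-1,2.4],[0,0,0]],
  ],
)

```text
t: 13.4
ee_pos: [501.9, 181.1, 16.2]
orientation: [-1.79, -2.581, -0.0]
ft_force: [-0.9, -0.7, 5.1]
width: 41.1
grasp_force: 30.0
```

Emit:
servo_tool(
  deltas=[
    [[0,0,0],[0,0,0]],
    [[0,0,0],[0,0,0]],
  ],
)

```text
t: 13.57
ee_pos: [501.9, 181.1, 16.2]
orientation: [1.79, 2.581, 0.0]
ft_force: [-1.5, -1.0, 6.1]
width: 40.7
grasp_force: 30.0
```

Emit:
servo_tool(
  deltas=[
    [[0,0,0],[0,0,0]],
    [[0,0,0],[0,0,0]],
    [[0,0,0],[0,0,0]],
    [[0,0,0],[0,0,0]],
    [[0,0,0],[0,0,0]],
  ],
  grip=-0.5,
)

```text
t: 13.98
ee_pos: [501.8, 181.1, 15.7]
orientation: [-1.79, -2.581, 0.0]
ft_force: [0.0, 0.1, -0.1]
width: 65.4
grasp_force: 0.0
```

Emit:
servo_tool(
  deltas=[
    [[0,0,-10],[0,0,0]],
    [[0,0,-30],[0,0,0]],
    [[0,0,-60],[0,0,0]],
    [[0,0,-90],[0,0,0]],
    [[0,0,-114],[0,0,0]],
  ],
)

```text
t: 14.4
ee_pos: [502.2, 181.2, 132.4]
orientation: [1.79, 2.581, 0.002]
ft_force: [0.4, -0.6, 0.7]
width: 65.8
grasp_force: 0.0
```

```bash
python3 d.py 502.2 -248.7 130 -3
```

```text
t 14.4 pos [502.2 181.2 132.4] yaw_y 20.51 w 65.8 gf 0.0 F [ 0.4 -0.6  0.7]
shift [-402.6 -150.7    2.2] turn [ 1.300e-03 -2.000e-04  4.104e-01]
```

Emit:
servo_tool(
  deltas=[
    [[-36,-14,1],[0,0,0]],
    [[-73,-28,1],[0,0,0]],
    [[-110,-42,1],[0,0,0]],
    [[-148,-56,1],[0,0,0]],
    [[-186,-70,1],[0,0,0]],
  ],
  grip=-1,
)

```text
t: 14.82
ee_pos: [501.3, -19.2, 129.8]
orientation: [1.789, 2.581, 0.001]
ft_force: [0.8, 0.4, -0.2]
width: 87.5
grasp_force: 0.0
```

Emit:
servo_tool(
  deltas=[
    [[-37,-14,0],[0,0,0]],
    [[-75,-28,0],[0,0,0]],
    [[-112,-42,0],[0,0,0]],
    [[-149,-56,0],[0,0,0]],
    [[-186,-70,0],[0,0,0]],
  ],
)

```text
t: 15.23
ee_pos: [500.7, -218.4, 129.7]
orientation: [1.79, 2.581, 0.0]
ft_force: [0.4, 0.7, -0.5]
width: 88.0
grasp_force: 0.0
```

Emit:
servo_tool(
  deltas=[
    [[-22,-8,0],[0,0,0.09]],
    [[-30.6,-10.7,0],[0,0,0.19]],
    [[-30.6,-10.7,0],[0,0,0.29]],
    [[-30.6,-10.7,0],[0,0,0.38]],
    [[-30.6,-10.7,0],[0,0,0.41]],
  ],
)

```text
t: 15.65
ee_pos: [501.6, -249.3, 129.5]
orientation: [2.284, 2.156, 0.0]
ft_force: [0.5, 0.3, 0.3]
width: 87.7
grasp_force: 0.0
```

Emit:
servo_tool(
  deltas=[
    [[0,0,0],[0,0,0]],
    [[0,0,0],[0,0,0]],
    [[0,0,0],[0,0,0]],
  ],
)

```text
t: 15.9
ee_pos: [501.8, -248.7, 129.3]
orientation: [2.277, 2.164, 0.0]
ft_force: [0.8, 1.2, -0.2]
width: 87.9
grasp_force: 0.0
```

```bash
python3 d.py 502.2 -248.7 20 -3
```

```text
t 15.9 pos [ 501.8 -248.7  129.3] yaw_y -2.9 w 87.9 gf 0.0 F [ 0.8  1.2 -0.2]
shift [1.000e-01 3.000e-01 1.093e+02] turn [0.0003 0.0001 0.0017]
```

Emit:
servo_tool(
  deltas=[
    [[0,0.3,30],[0,0,0]],
    [[0,0.3,60],[0,0,0]],
    [[0,0.3,85],[0,0,0]],
    [[0,0.3,101],[0,0,0]],
    [[0,0.3,109],[0,0,0]],
  ],
)

```text
t: 16.32
ee_pos: [500.8, -248.0, 17.7]
orientation: [-2.275, -2.162, 0.002]
ft_force: [0.4, 1.1, 0.1]
width: 87.9
grasp_force: 0.0
```

Emit:
servo_tool(
  deltas=[
    [[0,0,0],[0,0,0]],
    [[0,0,0],[0,0,0]],
    [[0,0,0],[0,0,0]],
    [[0,0,0],[0,0,0]],
    [[0,0,0],[0,0,0]],
  ],
  grip=1,
)

```text
t: 16.73
ee_pos: [502.8, -249.2, 21.0]
orientation: [2.277, 2.162, 0.001]
ft_force: [0.2, 0.4, 0.0]
width: 58.0
grasp_force: 0.0
```

Emit:
servo_tool(
  deltas=[
    [[0,0,0],[0,0,0]],
    [[0,0,0],[0,0,0]],
    [[0,0,0],[0,0,0]],
    [[0,0,0],[0,0,0]],
    [[0,0,0],[0,0,0]],
  ],
)

```text
t: 17.15
ee_pos: [502.4, -249.0, 20.5]
orientation: [2.278, 2.162, 0.0]
ft_force: [-1.0, 0.3, 5.7]
width: 44.8
grasp_force: 30.0
```

Emit:
servo_tool(
  deltas=[
    [[0,0,-5],[0,0,0]],
    [[0,0,-30],[0,0,0]],
    [[0,0,-65],[0,0,0]],
    [[0,0,-95],[0,0,0]],
    [[0,0,-110],[0,0,0]],
  ],
)

```text
t: 17.57
ee_pos: [503.5, -249.5, 133.4]
orientation: [2.276, 2.16, 0.002]
ft_force: [0.1, -0.9, -0.2]
width: 44.6
grasp_force: 30.0
```

```bash
python3 d.py 479.1 243 130 20.5;python3 - <<'E'
from workcell import get_image
import cv2
p=get_image("scene");cv2.imwrite("pics/s3.png",cv2.resize(p["frame"][100:290,100:480],None,fx=2,fy=2))
E
```

```text
t 17.57 pos [ 503.5 -249.5  133.4] yaw_y -2.98 w 44.6 gf 30.0 F [ 0.1 -0.9 -0.2]
shift [490.6 -49.9   2.4] turn [ 0.0033  0.0024 -0.4098]
```

View pics/s3.png

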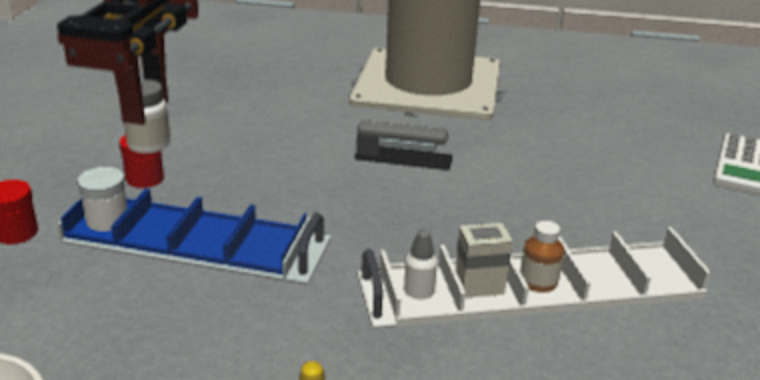

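The tablet bottle is held upright at (148,120). The syrup stands in place 2 at (543,257), and the carton and dropper haven't moved.

Emit:
servo_tool(
  deltas=[
    [[30,-3,1],[0,0,0]],
    [[70,-7,2],[0,0,0]],
    [[110,-11,2],[0,0,0]],
    [[150,-15,2],[0,0,0]],
    [[190,-19,2],[0,0,0]],
  ],
)

```text
t: 18.03
ee_pos: [491.9, -56.5, 127.2]
orientation: [-2.279, -2.161, 0.001]
ft_force: [0.1, 0.0, -0.8]
width: 44.8
grasp_force: 30.0
```

Emit:
servo_tool(
  deltas=[
    [[40,-4,0],[0,0,0]],
    [[80,-8,0],[0,0,0]],
    [[120,-12,0],[0,0,0]],
    [[160,-16,0],[0,0,0]],
    [[200,-20.5,0],[0,0,0]],
  ],
)

```text
t: 18.45
ee_pos: [482.0, 144.5, 127.2]
orientation: [-2.278, -2.163, 0.001]
ft_force: [0.8, -0.2, -0.5]
width: 44.8
grasp_force: 30.0
```

Emit:
servo_tool(
  deltas=[
    [[35,-4,0],[0,0,-0.08]],
    [[65,-7,0],[0,0,-0.17]],
    [[88,-9,0],[0,0,-0.26]],
    [[100.6,-10.4,0],[0,0,-0.35]],
    [[100.6,-10.4,0],[0,0,-0.41]],
  ],
)

```text
t: 18.87
ee_pos: [477.1, 246.2, 127.1]
orientation: [-1.781, -2.588, 0.0]
ft_force: [-0.5, 0.4, -0.0]
width: 44.3
grasp_force: 30.0
```

Emit:
servo_tool(
  deltas=[
    [[0,0,0],[0,0,0]],
    [[0,0,0],[0,0,0]],
    [[0,0,0],[0,0,0]],
    [[0,0,0],[0,0,0]],
  ],
)

```text
t: 19.2
ee_pos: [477.7, 243.1, 127.6]
orientation: [-1.793, -2.579, 0.001]
ft_force: [0.8, -0.1, -0.2]
width: 44.8
grasp_force: 30.0
```

```bash
python3 d.py 479.1 243 40 20.5
```

```text
t 19.2 pos [477.7 243.1 127.6] yaw_y 20.39 w 44.8 gf 30.0 F [ 0.8 -0.1 -0.2]
shift [-0.6  1.4 87.6] turn [-0.0005  0.0001 -0.0019]
```

Emit:
servo_tool(
  deltas=[
    [[-1,0.8,20],[0,0,0]],
    [[-1,0.8,45],[0,0,0]],
    [[-1,0.8,65],[0,0,0]],
    [[-1,0.8,80],[0,0,0]],
    [[-1,0.8,87],[0,0,0]],
  ],
)

```text
t: 19.62
ee_pos: [477.8, 241.9, 39.0]
orientation: [-1.792, -2.579, 0.004]
ft_force: [-0.6, -0.8, -0.9]
width: 44.7
grasp_force: 30.0
```

Emit:
servo_tool(
  deltas=[
    [[0,0,7],[0,0,0]],
    [[0,0,14],[0,0,0]],
    [[0,0,18],[0,0,0]],
    [[0,0,21],[0,0,0]],
    [[0,0,22],[0,0,0]],
  ],
)

```text
t: 20.03
ee_pos: [479.0, 243.1, 18.9]
orientation: [1.791, 2.581, 0.0]
ft_force: [0.1, 0.3, -0.6]
width: 44.7
grasp_force: 30.0
```

Emit:
servo_tool(
  deltas=[
    [[0,0,0],[0,0,0]],
    [[0,0,0],[0,0,0]],
    [[0,0,0],[0,0,0]],
  ],
)

```text
t: 20.28
ee_pos: [479.1, 243.3, 19.3]
orientation: [1.79, 2.581, 0.001]
ft_force: [0.3, -0.4, -0.6]
width: 44.7
grasp_force: 30.0
```

```bash
python3 d.py 479.1 243 16.4 20.5
```

```text
t 20.28 pos [479.1 243.3  19.3] yaw_y 20.52 w 44.7 gf 30.0 F [ 0.3 -0.4 -0.6]
shift [-0.2 -0.1  2.9] turn [ 0.0008 -0.0001  0.0003]
```

Emit:
servo_tool(
  deltas=[
    [[0,0,0.7],[0,0,0]],
    [[0,0,1.4],[0,0,0]],
    [[0,0,2.2],[0,0,0]],
    [[0,0,2.8],[0,0,0]],
    [[0,0,2.8],[0,0,0]],
  ],
)

```text
t: 20.7
ee_pos: [478.9, 243.1, 16.5]
orientation: [1.79, 2.581, 0.0]
ft_force: [-0.5, -0.3, 4.7]
width: 44.8
grasp_force: 30.0
```

Emit:
servo_tool(
  deltas=[
    [[0,0,0],[0,0,0]],
    [[0,0,0],[0,0,0]],
  ],
)

```text
t: 20.87
ee_pos: [478.9, 243.1, 16.5]
orientation: [1.79, 2.581, 0.0]
ft_force: [-0.8, -0.7, 4.8]
width: 44.8
grasp_force: 30.0
```

Emit:
servo_tool(
  deltas=[
    [[0,0,0],[0,0,0]],
    [[0,0,0],[0,0,0]],
    [[0,0,0],[0,0,0]],
    [[0,0,0],[0,0,0]],
    [[0,0,0],[0,0,0]],
  ],
  grip=-0.55,
)

```text
t: 21.28
ee_pos: [478.8, 243.0, 16.0]
orientation: [-1.79, -2.581, 0.0]
ft_force: [-0.8, 0.5, -0.3]
width: 68.1
grasp_force: 0.0
```

Emit:
servo_tool(
  deltas=[
    [[0,0,-10],[0,0,0]],
    [[0,0,-30],[0,0,0]],
    [[0,0,-60],[0,0,0]],
    [[0,0,-90],[0,0,0]],
    [[0,0,-114],[0,0,0]],
  ],
)

```text
t: 21.7
ee_pos: [479.2, 243.2, 132.6]
orientation: [1.79, 2.581, 0.002]
ft_force: [1.4, 0.3, -0.1]
width: 68.3
grasp_force: 0.0
```

```bash
python3 d.py 498.9 -317.3 130 -3
```

```text
t 21.7 pos [479.2 243.2 132.6] yaw_y 20.51 w 68.3 gf 0.0 F [ 1.4  0.3 -0.1]
shift [-531.9 -177.9    2.3] turn [ 1.300e-03 -4.000e-04  4.103e-01]
```

Emit:
servo_tool(
  deltas=[
    [[-35,-12,1],[0,0,0]],
    [[-70,-24,1],[0,0,0]],
    [[-106,-36,1],[0,0,0]],
    [[-142,-47.5,1],[0,0,0]],
    [[-177.3,-59.3,1],[0,0,0]],
  ],
  grip=-1,
)

```text
t: 22.12
ee_pos: [485.3, 54.7, 130.0]
orientation: [1.789, 2.581, 0.001]
ft_force: [0.1, 0.5, -0.2]
width: 87.8
grasp_force: 0.0
```

Emit:
servo_tool(
  deltas=[
    [[-35,-12,0],[0,0,0]],
    [[-70,-24,0],[0,0,0]],
    [[-106,-36,0],[0,0,0]],
    [[-142,-47.5,0],[0,0,0]],
    [[-177.3,-59.3,0],[0,0,0]],
  ],
)

```text
t: 22.53
ee_pos: [491.9, -132.6, 129.9]
orientation: [1.79, 2.581, 0.0]
ft_force: [0.7, 0.7, -0.2]
width: 88.0
grasp_force: 0.0
```

Emit:
servo_tool(
  deltas=[
    [[-37,-12,0],[0,0,0.05]],
    [[-75,-25,0],[0,0,0.14]],
    [[-113,-38,0],[0,0,0.23]],
    [[-150,-50,0],[0,0,0.32]],
    [[-177.3,-59.3,0],[0,0,0.41]],
  ],
)

```text
t: 22.95
ee_pos: [498.6, -320.7, 130.0]
orientation: [2.284, 2.155, 0.0]
ft_force: [0.5, 0.6, -0.1]
width: 87.8
grasp_force: 0.0
```

Emit:
servo_tool(
  deltas=[
    [[0,0,0],[0,0,0]],
    [[0,0,0],[0,0,0]],
    [[0,0,0],[0,0,0]],
    [[0,0,0],[0,0,0]],
  ],
)

```text
t: 23.28
ee_pos: [498.3, -316.0, 129.2]
orientation: [-2.276, -2.165, -0.0]
ft_force: [0.2, -0.7, 0.1]
width: 88.0
grasp_force: 0.0
```

```bash
python3 d.py 498.9 -317.3 18 -3
```

```text
t 23.28 pos [ 498.3 -316.   129.2] yaw_y -2.87 w 88.0 gf 0.0 F [ 0.2 -0.7  0.1]
shift [ -1.3   0.7 111.2] turn [-0.0006 -0.0006  0.0023]
```

Emit:
servo_tool(
  deltas=[
    [[-1,0.6,30],[0,0,0]],
    [[-1,0.6,60],[0,0,0]],
    [[-1,0.6,87],[0,0,0]],
    [[-1,0.6,103],[0,0,0]],
    [[-1,0.6,111],[0,0,0]],
  ],
)

```text
t: 23.7
ee_pos: [497.9, -316.0, 15.9]
orientation: [-2.273, -2.163, 0.001]
ft_force: [-0.1, 0.7, 0.1]
width: 87.8
grasp_force: 0.0
```

Emit:
servo_tool(
  deltas=[
    [[0,0,0],[0,0,0]],
    [[0,0,0],[0,0,0]],
    [[0,0,0],[0,0,0]],
    [[0,0,0],[0,0,0]],
    [[0,0,0],[0,0,0]],
  ],
  grip=1,
)

```text
t: 24.12
ee_pos: [500.0, -318.9, 19.4]
orientation: [2.277, 2.162, 0.001]
ft_force: [0.4, 0.0, 0.2]
width: 58.3
grasp_force: 0.0
```

Emit:
servo_tool(
  deltas=[
    [[0,0,0],[0,0,0]],
    [[0,0,0],[0,0,0]],
    [[0,0,0],[0,0,0]],
    [[0,0,0],[0,0,0]],
    [[0,0,0],[0,0,0]],
  ],
)

```text
t: 24.53
ee_pos: [499.5, -318.8, 18.9]
orientation: [2.278, 2.162, 0.0]
ft_force: [-1.1, 1.0, 6.0]
width: 50.1
grasp_force: 30.0
```

Emit:
servo_tool(
  deltas=[
    [[0,0,-5],[0,0,0]],
    [[0,0,-30],[0,0,0]],
    [[0,0,-65],[0,0,0]],
    [[0,0,-97],[0,0,0]],
    [[0,0,-112],[0,0,0]],
  ],
)

```text
t: 24.95
ee_pos: [500.6, -319.5, 134.1]
orientation: [2.275, 2.16, 0.002]
ft_force: [0.3, -1.4, -0.0]
width: 50.2
grasp_force: 30.0
```

```bash
python3 d.py 456.1 304.9 130 20.5;python3 - <<'E'
from workcell import get_image
import cv2
p=get_image("scene");cv2.imwrite("pics/s4.png",cv2.resize(p["frame"][100:290,80:480],None,fx=2,fy=2))
E
```

```text
t 24.95 pos [ 500.6 -319.5  134.1] yaw_y -2.99 w 50.2 gf 30.0 F [ 0.3 -1.4 -0. ]
shift [621.3 -77.    2.3] turn [ 0.0035  0.0032 -0.4099]
```

View pics/s4.png

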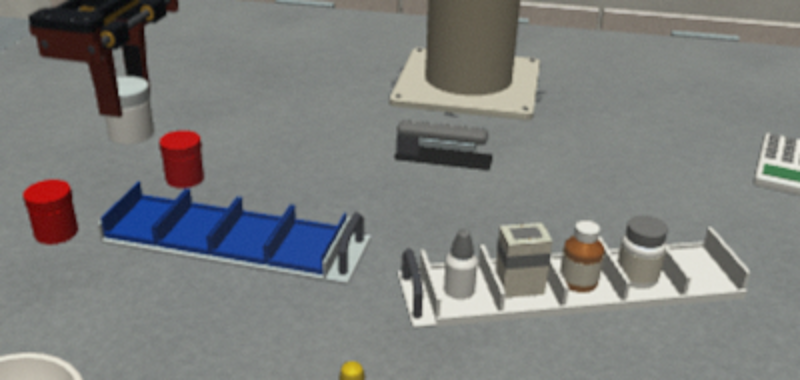

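The cream jar is held upright at (130,110), and the three placed medicines stand in their places at (525,258), (583,255) and (642,250).

Emit:
servo_tool(
  deltas=[
    [[30,-4,1],[0,0,0]],
    [[70,-9,2],[0,0,0]],
    [[110,-14,2],[0,0,0]],
    [[150,-19,2],[0,0,0]],
    [[190,-24,2],[0,0,0]],
  ],
)

```text
t: 25.42
ee_pos: [483.9, -125.9, 127.3]
orientation: [-2.279, -2.161, 0.001]
ft_force: [0.1, 0.2, -1.3]
width: 50.6
grasp_force: 30.0
```

Emit:
servo_tool(
  deltas=[
    [[40,-5,0],[0,0,0]],
    [[80,-10,0],[0,0,0]],
    [[120,-15,0],[0,0,0]],
    [[160,-20,0],[0,0,0]],
    [[200,-25,0],[0,0,0]],
  ],
)

```text
t: 25.83
ee_pos: [469.4, 75.2, 127.5]
orientation: [-2.278, -2.162, 0.001]
ft_force: [1.0, 0.1, -0.4]
width: 50.3
grasp_force: 30.0
```

Emit:
servo_tool(
  deltas=[
    [[40,-5,0],[0,0,0]],
    [[80,-10,0],[0,0,0]],
    [[120,-15,0],[0,0,0]],
    [[155,-19,0],[0,0,0]],
    [[185,-23,0],[0,0,0]],
  ],
)

```text
t: 26.25
ee_pos: [456.2, 261.7, 127.4]
orientation: [-2.277, -2.164, 0.001]
ft_force: [0.5, -0.6, -1.2]
width: 50.3
grasp_force: 30.0
```

Emit:
servo_tool(
  deltas=[
    [[25,-3,0],[0,0,-0.08]],
    [[45,-5,0],[0,0,-0.17]],
    [[45,-5,0],[0,0,-0.26]],
    [[45,-5,0],[0,0,-0.35]],
    [[45,-5,0],[0,0,-0.41]],
  ],
)

```text
t: 26.67
ee_pos: [453.7, 304.8, 127.1]
orientation: [-1.783, -2.586, 0.002]
ft_force: [-0.4, 0.2, -0.5]
width: 50.7
grasp_force: 30.0
```

Emit:
servo_tool(
  deltas=[
    [[0,0,0],[0,0,0]],
    [[0,0,0],[0,0,0]],
    [[0,0,0],[0,0,0]],
    [[0,0,0],[0,0,0]],
  ],
)

```text
t: 27.0
ee_pos: [454.4, 304.5, 127.9]
orientation: [-1.792, -2.58, 0.0]
ft_force: [0.4, 0.5, -0.6]
width: 50.4
grasp_force: 30.0
```

```bash
python3 d.py 456.6 303.5 40 20.5
```

```text
t 27.0 pos [454.4 304.5 127.9] yaw_y 20.42 w 50.4 gf 30.0 F [ 0.4  0.5 -0.6]
shift [-1.6  1.7 87.9] turn [-0.0003  0.0001 -0.0013]
```

Emit:
servo_tool(
  deltas=[
    [[-1.8,1.2,20],[0,0,0]],
    [[-1.8,1.2,45],[0,0,0]],
    [[-1.8,1.2,65],[0,0,0]],
    [[-1.8,1.2,80],[0,0,0]],
    [[-1.8,1.2,88],[0,0,0]],
  ],
)

```text
t: 27.42
ee_pos: [455.3, 302.6, 38.2]
orientation: [-1.791, -2.58, 0.004]
ft_force: [0.6, 0.2, -0.7]
width: 50.2
grasp_force: 30.0
```

Emit:
servo_tool(
  deltas=[
    [[0,0,7],[0,0,0]],
    [[0,0,14],[0,0,0]],
    [[0,0,19],[0,0,0]],
    [[0,0,22],[0,0,0]],
    [[0,0,23],[0,0,0]],
  ],
)

```text
t: 27.83
ee_pos: [456.3, 303.5, 17.0]
orientation: [1.79, 2.581, 0.0]
ft_force: [-0.1, -0.8, -0.8]
width: 50.6
grasp_force: 30.0
```

Emit:
servo_tool(
  deltas=[
    [[0,0,0],[0,0,0]],
    [[0,0,0],[0,0,0]],
    [[0,0,0],[0,0,0]],
  ],
)

```text
t: 28.08
ee_pos: [456.6, 303.6, 17.5]
orientation: [1.79, 2.581, 0.001]
ft_force: [-1.4, -0.7, 0.2]
width: 50.6
grasp_force: 30.0
```

```bash
python3 d.py 456.6 303.5 14.8 20.5
```

```text
t 28.08 pos [456.6 303.6  17.5] yaw_y 20.51 w 50.6 gf 30.0 F [-1.4 -0.7  0.2]
shift [-0.1  0.   2.7] turn [ 0.0008 -0.0002  0.0002]
```

Emit:
servo_tool(
  deltas=[
    [[0,0,0.7],[0,0,0]],
    [[0,0,1.4],[0,0,0]],
    [[0,0,2],[0,0,0]],
    [[0,0,2.6],[0,0,0]],
    [[0,0,2.6],[0,0,0]],
  ],
)

```text
t: 28.5
ee_pos: [456.3, 303.5, 14.9]
orientation: [1.79, 2.581, 0.0]
ft_force: [-1.7, -0.4, 5.4]
width: 50.2
grasp_force: 30.0
```

Emit:
servo_tool(
  deltas=[
    [[0,0,0],[0,0,0]],
    [[0,0,0],[0,0,0]],
  ],
)

```text
t: 28.67
ee_pos: [456.3, 303.5, 15.0]
orientation: [1.79, 2.581, 0.0]
ft_force: [-1.5, -0.5, 4.7]
width: 50.1
grasp_force: 30.0
```

Emit:
servo_tool(
  deltas=[
    [[0,0,0],[0,0,0]],
    [[0,0,0],[0,0,0]],
    [[0,0,0],[0,0,0]],
    [[0,0,0],[0,0,0]],
    [[0,0,0],[0,0,0]],
  ],
  grip=-0.6,
)

```text
t: 29.08
ee_pos: [456.2, 303.4, 14.4]
orientation: [-1.79, -2.581, 0.0]
ft_force: [-0.1, 0.2, 0.3]
width: 70.4
grasp_force: 0.0
```

Emit:
servo_tool(
  deltas=[
    [[0,0,-10],[0,0,0]],
    [[0,0,-30],[0,0,0]],
    [[0,0,-60],[0,0,0]],
    [[0,0,-90],[0,0,0]],
    [[0,0,-120],[0,0,0]],
  ],
)

```text
t: 29.5
ee_pos: [455.9, 303.2, 136.2]
orientation: [-1.79, -2.581, 0.001]
ft_force: [0.4, 0.8, -0.8]
width: 70.1
grasp_force: 0.0
```

Emit:
servo_tool(
  deltas=[
    [[-25,20,-15],[0,0,0]],
    [[-55,20,-30],[0,0,0]],
    [[-95,20,-45],[0,0,0]],
    [[-130,20,-60],[0,0,0]],
    [[-165,20,-60],[0,0,0]],
  ],
)

```text
t: 29.92
ee_pos: [534.9, 154.8, 198.4]
orientation: [1.788, 2.579, 0.007]
ft_force: [-0.3, 0.4, 0.1]
width: 70.1
grasp_force: 0.0
```

Emit:
servo_tool(
  deltas=[
    [[-35,0,0],[0,0,0]],
    [[-75,0,0],[0,0,0]],
    [[-115,0,0],[0,0,0]],
    [[-155,0,0],[0,0,0]],
    [[-190,0,0],[0,0,0]],
  ],
)

```text
t: 30.33
ee_pos: [599.8, -24.5, 195.4]
orientation: [1.791, 2.58, 0.0]
ft_force: [1.2, 1.6, -0.1]
width: 70.7
grasp_force: 0.0
```

Emit:
servo_tool(
  deltas=[
    [[-35,0,0],[0,0,0]],
    [[-75,0,0],[0,0,0]],
    [[-115,0,0],[0,0,0]],
    [[-130,0,0],[0,0,0]],
    [[-130,0,0],[0,0,0]],
  ],
)

```text
t: 30.75
ee_pos: [645.7, -147.3, 194.9]
orientation: [1.795, 2.577, -0.0]
ft_force: [-0.3, -0.2, 1.1]
width: 70.5
grasp_force: 0.0
```

```bash
python3 - <<'E'
from workcell import get_image,ctrl
from h import *
p=get_image("top");cv2.imwrite("pics/t5.png",cv2.resize(p["frame"][130:270,90:340],None,fx=3,fy=3))
t=cloud(p).reshape(-1,3);t=t[(p["depth"].ravel()>0)]
a=-2.784;o=np.array([490.7,212.1]);d=t[:,:2]-o
X=d[:,0]*np.cos(a)+d[:,1]*np.sin(a);Y=-d[:,0]*np.sin(a)+d[:,1]*np.cos(a)
for n,y,h in(("carton",99,74),("syrup",33,76),("tablets",-33,72),("cream",-99,63),("drops",165,78)):
    m=(abs(Y-y)<31)&(abs(X)<43)&(t[:,2]>h-5)&(t[:,2]<h+8)
    r=cv2.minAreaRect(np.stack([X[m],Y[m]-y],1).astype(np.float32));print(n,np.round(r[0],1),np.round(r[1],1),round(r[2],1),m.sum(),t[m][:,2].max().round(1))
p=get_image("scene");cv2.imwrite("pics/s5.png",cv2.resize(p["frame"][100:290,80:480],None,fx=2,fy=2))
print(ctrl.get_obs()["ee_pos"],ctrl.get_obs()["t"])
E
```

```text
carton [-1.  1.] [45.4 35. ] 89.2 327 78.2
syrup [-0.5  1.6] [22.5 22.5] 71.6 99 78.0
tablets [-1.4  0.4] [40.3 38.1] 68.7 266 75.7
cream [-0.6  0.7] [49.7 49.7] 12.6 425 66.9
drops [ 2.7 -1.4] [11.3 11. ] 71.9 31 79.5
[ 644.36778453 -143.67977095  194.51231547] 30.85
```

View pics/t5.png

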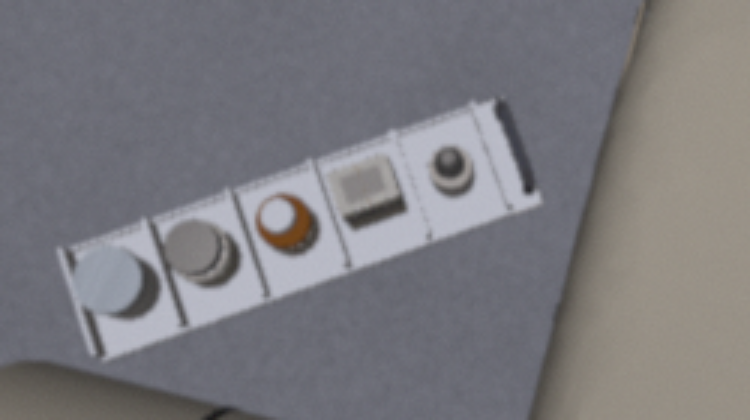

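View pics/s5.png

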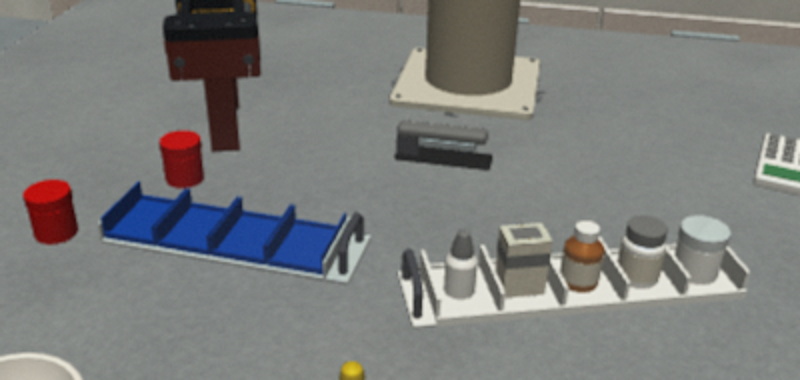

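Both views show all five standing upright in the order dropper, carton, syrup, tablets, cream. Each moved item is within about 2 mm of its place centre, and the arm is clear.

```bash
python3 -c "
from workcell import close_job
print(close_job())"
```

```text
the job is handed in; nothing more can be done
None
```

The job is handed in: carton, syrup, tablets and cream stand upright in that order from the dropper bottle, each within about 2 mm of its place centre; the dropper and red jars were not touched, and it took about 31 s.

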